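# Cradle the loose spice jars in the sloping rack and snap its bar shut

### The job

Two spice jars have been left lying on the worktop where they can roll away. Lay each one in an empty V-cradle of the sloping spice rack, cap end uppermost and base down at the front lip, lowering it right into the V before you let go; then swing the rack's red hold-down bar over all three jars and press it down until it snaps home under its clips. Leave the jar that is already in the rack in its place, and do not disturb the mug, the salt shaker or the jam jar.

Things in the scene. Friction and masses are not known exactly. Their poses are not given: they have to be found in the camera images.
- jar_one_centre (a point): Centre (half-way along, on the axis) of a loose spice jar with a black cap: a cylinder 41 mm in diameter and 105 mm long, about 0.11 kg, lying on its side on the worktop so that its centre is 20 mm up. Its z axis runs along the jar from base to cap. It rolls if it is knocked.
- jar_two_centre (a point): Centre of the other loose spice jar, of the same shape and size, lying on its side likewise; z axis from base to cap. Either jar may go in either empty cradle.
- jar_home_centre (a point): Centre of the third spice jar of the same size, which already lies in the middle cradle of the rack; z axis from base to cap.
- spice_rack: Spice rack of dark rod and folded bright steel, fixed to the worktop, 262 mm wide; origin under its middle, x to its back, y to its left. It slopes at 30 degrees, low in front (toward the robot) and high behind, and has three V-cradles side by side, 70 mm apart, so 29 mm is free between two jars; beyond an outer cradle the nearest part (a clip) is 50 mm from the jar's axis.
- seat_left (a point): Point in the left cradle, empty at the start, where a jar's centre lies when the jar is home. x points up the slope along the cradle (away from the robot), y to the rack's left, z square to the slope, up and toward the robot. A jar at home has its own z axis along this x, its base at the lip (a plate across the foot of the slope 52.5 mm from here along -x, ending 9 mm short of the jar's axis).
- seat_right (a point): The same point in the right cradle, also empty at the start (140 mm from seat_left along -y); same axes and sizes.
- seat_mid (a point): The same point in the middle cradle, where a jar already lies. Each cradle is a 90-degree V-groove 20 mm deep in two folded strips, each 20 mm wide along the slope; a jar at home touches both flanks. Between the strips is a gap from 24 mm below to 20 mm above this point along x, open beneath, so fingers that hold a jar by its middle reach past it there without touching.
- bar_hinge (a point): Middle of the hinge axis of the hold-down bar, behind and above the upper ends of the jars, about 99 mm above the worktop; axes as seat_left, so the hinge axis is y. It is fixed to the rack.
- bar_middle (a point): Middle of the red sleeved hold-down bar: straight, round, 9 mm thick over a sleeve 200 mm long, parallel to the hinge at 61 mm from it, carried by an arm at each end (117 mm either side of the middle). The hinge is stiff: the bar stays where it is left, and about 1 N moves it. Over the last 0.25 rad its ends push two spring clips aside (3 to 5 N pressed down on the middle) and snap under them.
- rack_bar (a joint): Angle of the hold-down bar in rad: 0 is shut, the bar in front of its hinge and level with it, 3 mm above jars that are fully down in their cradles (a jar that rides high holds it up). It grows as the bar swings up and back: about 1.55 is upright; at the start it leans back, open, at 1.8 to 2.0 (2.0 is the stop).
- mug_centre (a point): Centre of the pale mug with leaf sprigs, 92 mm wide and 95 mm tall: a bystander.
- salt_mill_centre (a point): Centre of the salt shaker, 44 mm in diameter and 90 mm tall: a bystander.
- jam_centre (a point): Centre of the jam jar with dark lid, 65 mm in diameter and 115 mm tall: a bystander.
Mind the look-alikes: they are no part of the job. What is shaped like the part that bears jar_two_centre but blue, purple or turquoise is not meant.

How it is judged (in metres and radians):
On the way, in this order (a step that is already met when the one before it is completed fails the run):
1. one loose jar lies home in an empty cradle while the fingers still hold it (((contact force between the fingers and jar_one above 1 N and ((x of jar_one_centre in the frame of seat_left between -0.006 and 0.01 m and y of jar_one_centre in the frame of seat_left between -0.004 and 0.004 m and z of jar_one_centre in the frame of seat_left between -0.004 and 0.004 m and angle between the z axis of jar_one_centre and the x axis of seat_left, either way round below 0.1 rad and angle between jar_one_centre's own z axis and vertical below 1.3 rad) or (x of jar_one_centre in the frame of seat_right between -0.006 and 0.01 m and y of jar_one_centre in the frame of seat_right between -0.004 and 0.004 m and z of jar_one_centre in the frame of seat_right between -0.004 and 0.004 m and angle between the z axis of jar_one_centre and the x axis of seat_right, either way round below 0.1 rad and angle between jar_one_centre's own z axis and vertical below 1.3 rad))) or (contact force between the fingers and jar_two above 1 N and ((x of jar_two_centre in the frame of seat_left between -0.006 and 0.01 m and y of jar_two_centre in the frame of seat_left between -0.004 and 0.004 m and z of jar_two_centre in the frame of seat_left between -0.004 and 0.004 m and angle between the z axis of jar_two_centre and the x axis of seat_left, either way round below 0.1 rad and angle between jar_two_centre's own z axis and vertical below 1.3 rad) or (x of jar_two_centre in the frame of seat_right between -0.006 and 0.01 m and y of jar_two_centre in the frame of seat_right between -0.004 and 0.004 m and z of jar_two_centre in the frame of seat_right between -0.004 and 0.004 m and angle between the z axis of jar_two_centre and the x axis of seat_right, either way round below 0.1 rad and angle between jar_two_centre's own z axis and vertical below 1.3 rad))))), for 0.1 s.
2. the second loose jar lies home in the other cradle, still held, and the first is still home ((((x of jar_one_centre in the frame of seat_left between -0.006 and 0.01 m and y of jar_one_centre in the frame of seat_left between -0.004 and 0.004 m and z of jar_one_centre in the frame of seat_left between -0.004 and 0.004 m and angle between the z axis of jar_one_centre and the x axis of seat_left, either way round below 0.1 rad and angle between jar_one_centre's own z axis and vertical below 1.3 rad) and (x of jar_two_centre in the frame of seat_right between -0.006 and 0.01 m and y of jar_two_centre in the frame of seat_right between -0.004 and 0.004 m and z of jar_two_centre in the frame of seat_right between -0.004 and 0.004 m and angle between the z axis of jar_two_centre and the x axis of seat_right, either way round below 0.1 rad and angle between jar_two_centre's own z axis and vertical below 1.3 rad)) or ((x of jar_one_centre in the frame of seat_right between -0.006 and 0.01 m and y of jar_one_centre in the frame of seat_right between -0.004 and 0.004 m and z of jar_one_centre in the frame of seat_right between -0.004 and 0.004 m and angle between the z axis of jar_one_centre and the x axis of seat_right, either way round below 0.1 rad and angle between jar_one_centre's own z axis and vertical below 1.3 rad) and (x of jar_two_centre in the frame of seat_left between -0.006 and 0.01 m and y of jar_two_centre in the frame of seat_left between -0.004 and 0.004 m and z of jar_two_centre in the frame of seat_left between -0.004 and 0.004 m and angle between the z axis of jar_two_centre and the x axis of seat_left, either way round below 0.1 rad and angle between jar_two_centre's own z axis and vertical below 1.3 rad))) and ((contact force between the fingers and jar_one above 1 N and ((x of jar_one_centre in the frame of seat_left between -0.006 and 0.01 m and y of jar_one_centre in the frame of seat_left between -0.004 and 0.004 m and z of jar_one_centre in the frame of seat_left between -0.004 and 0.004 m and angle between the z axis of jar_one_centre and the x axis of seat_left, either way round below 0.1 rad and angle between jar_one_centre's own z axis and vertical below 1.3 rad) or (x of jar_one_centre in the frame of seat_right between -0.006 and 0.01 m and y of jar_one_centre in the frame of seat_right between -0.004 and 0.004 m and z of jar_one_centre in the frame of seat_right between -0.004 and 0.004 m and angle between the z axis of jar_one_centre and the x axis of seat_right, either way round below 0.1 rad and angle between jar_one_centre's own z axis and vertical below 1.3 rad))) or (contact force between the fingers and jar_two above 1 N and ((x of jar_two_centre in the frame of seat_left between -0.006 and 0.01 m and y of jar_two_centre in the frame of seat_left between -0.004 and 0.004 m and z of jar_two_centre in the frame of seat_left between -0.004 and 0.004 m and angle between the z axis of jar_two_centre and the x axis of seat_left, either way round below 0.1 rad and angle between jar_two_centre's own z axis and vertical below 1.3 rad) or (x of jar_two_centre in the frame of seat_right between -0.006 and 0.01 m and y of jar_two_centre in the frame of seat_right between -0.004 and 0.004 m and z of jar_two_centre in the frame of seat_right between -0.004 and 0.004 m and angle between the z axis of jar_two_centre and the x axis of seat_right, either way round below 0.1 rad and angle between jar_two_centre's own z axis and vertical below 1.3 rad))))), for 0.1 s.
3. the bar is shut over the jars ((((x of jar_one_centre in the frame of seat_left between -0.006 and 0.01 m and y of jar_one_centre in the frame of seat_left between -0.004 and 0.004 m and z of jar_one_centre in the frame of seat_left between -0.004 and 0.004 m and angle between the z axis of jar_one_centre and the x axis of seat_left, either way round below 0.1 rad and angle between jar_one_centre's own z axis and vertical below 1.3 rad) and (x of jar_two_centre in the frame of seat_right between -0.006 and 0.01 m and y of jar_two_centre in the frame of seat_right between -0.004 and 0.004 m and z of jar_two_centre in the frame of seat_right between -0.004 and 0.004 m and angle between the z axis of jar_two_centre and the x axis of seat_right, either way round below 0.1 rad and angle between jar_two_centre's own z axis and vertical below 1.3 rad)) or ((x of jar_one_centre in the frame of seat_right between -0.006 and 0.01 m and y of jar_one_centre in the frame of seat_right between -0.004 and 0.004 m and z of jar_one_centre in the frame of seat_right between -0.004 and 0.004 m and angle between the z axis of jar_one_centre and the x axis of seat_right, either way round below 0.1 rad and angle between jar_one_centre's own z axis and vertical below 1.3 rad) and (x of jar_two_centre in the frame of seat_left between -0.006 and 0.01 m and y of jar_two_centre in the frame of seat_left between -0.004 and 0.004 m and z of jar_two_centre in the frame of seat_left between -0.004 and 0.004 m and angle between the z axis of jar_two_centre and the x axis of seat_left, either way round below 0.1 rad and angle between jar_two_centre's own z axis and vertical below 1.3 rad))) and value of joint rack_bar below 0.06 rad), for 0.1 s.
At the end, for the whole second after the job is handed in: All three jars lie in the cradles, along the V (0.1 rad), caps up the slope, axes within 4 mm of home across and square to the slope, bases at most 10 mm from the lip; the bar is shut (under 0.06 rad); jars at rest (all of step 3 and x of jar_home_centre in the frame of seat_mid between -0.006 and 0.01 m and y of jar_home_centre in the frame of seat_mid between -0.004 and 0.004 m and z of jar_home_centre in the frame of seat_mid between -0.004 and 0.004 m and angle between the z axis of jar_home_centre and the x axis of seat_mid, either way round below 0.1 rad and angle between jar_home_centre's own z axis and vertical below 1.3 rad and linear speed of each of jar_one, jar_two, jar_home below 0.02 m/s); the robot touches nothing.
It fails at once if the mug is moved more than 25 mm (distance of mug_centre from where it was at the start of the episode above 0.025 m).
It fails at once if the salt shaker is moved more than 25 mm (distance of salt_mill_centre from where it was at the start of the episode above 0.025 m).
It fails at once if the jam jar is moved more than 25 mm (distance of jam_centre from where it was at the start of the episode above 0.025 m).
It fails at once if the jar already in the rack is moved more than 15 mm (distance of jar_home_centre from where it was at the start of the episode above 0.015 m).
It also fails if it takes over 64 s, if anything falls off the work surface, if the arm or the gripper's body presses on something with over 40 N, if the wrist force passes 120 N, or if a joint passes its speed limit or range.

### The arm

A 6-joint arm with a two-finger parallel gripper is mounted at the origin on a cart in front of the work surface, level with it; the furniture and walls round the work are solid. World frame = base frame: x ahead of the robot, y to its left, z up, the work surface at z = 0. Lengths are in mm, angles in rad, forces in N, time in s.
With the tool pointing down it reaches from about 325 to 775 mm from the base axis. Payload 5.5 kg.
Tool frame: the origin (TCP) lies between the finger pads; the fingertips stand 14 mm ahead of it and the grasp point (between the pads) lies 5 mm behind it; z points along the fingers, y is the line along which they close (so a half turn about z gives the same grasp; the last joint's range is limited). The gripper opens to 88 mm and grips with 3 to 60 N. Pads are 20 mm wide; open, the fingers measure 115 mm over their backs; the gripper's body (75 mm by 178 mm) begins 61 mm behind the grasp point.
Start: joints at [1.103, 0.091, 1.231, -0, 1.82, -0.057], TCP at [239.612, 550.093, 236.631] pointing down, gripper open.
Joint ranges: [-2.87, 2.87], [-0.86, 2.18], [0.17, 2.46], [-1.51, 4.65], [0.06, 2.69], [-2.65, 2.65]. Speed limits (rad/s): [2.57, 2.57, 3.01, 3.14, 3.14, 3.14].

### API

Orientations are given as a rotation vector (axis times angle).
In Python, from workcell import manip, cams, ticket gives the robot as it stands. The module is installed in compiled form; this text tells all that it offers.
- The arm moves only by the shell command python3 -m handwheel 'ROWS' [FORCE]. ROWS is text: rows parted by semicolons, each of 5 numbers parted by spaces: the finger opening in cm, from 0 to 8.78, then the shift along the tool's x, y, z in cm, then the turn about the tool's z in rad. A call has 1 to 10 rows; each row shifts and turns the commanded pose from where the row before left it, along the tool's axes as they then stand; what a row does not reach is not made up. A row lasts 1/10 s, in which the tool goes at most 50 mm and 8.59 degrees, less where a joint would pass 70% of its speed; a pose out of reach is approached as far as the arm can. A call is refused whole if a number of a shift passes 5 or a number of a turn 0.15, either way. A call with a gripper value outside its range is refused whole. The fingers move at their own pace and stop on an object; FORCE is the grip in N (left out, the last holds). Time passes only in rows, so rows that do not move let the fingers close. It gives the time, the measured TCP pose, the force, the opening and the grip force at its end, in the units of the state.
- manip.read_state(): the state, without advancing time (a new reading comes with each control period).
- cams.capture(name): name is "side" or "top"; returns (picture, depth): 384x512x3 uint8, red, green, blue; 384x512 float32, mm along the optical axis (not along the pixel's ray), 0 where there is no reading.
- cams.calibration(name): a dict with "fx", "fy", "cx", "cy" (pixels), "T" (4x4, takes a point from camera to world coordinates). Camera axes: x right, y down, z forward; pixel columns grow to the right and rows downward; lengths in mm; the calibration is good to about 2 mm. A picture is of the moment at which its call begins. calibration takes no time and is no camera call.
- ticket.job_done(): hands the job in; it is judged then, once.
The state is a dict: "t": time; "joint_positions": joint angles; "qvel": joint speeds; "tau": joint torques, N m; "ee_pos": TCP position; "tool_rot": TCP orientation; "wrist_force": force on the tool from outside, world axes, zero at the start; "ft_torque": the same for the moment, N m; "opening": finger opening in mm; "grip_force": force on a finger pad.
Only numpy, scipy, OpenCV 4.12 (cv2) and the standard library are available. Lean on these libraries where they do the work, as an engineer would, in place of code of your own. Each camera call takes 0.05 s, during which the arm holds its last target. There are 200 camera calls.

## Working session

There is one attempt and no reset: what is moved stays moved. The work goes in short steps, Python scripts to look and compute and a shell command to move; the robot and the scene stay as the last step left them, time stands still between calls to the robot, and variables do not carry over. Pictures are saved under pics/ and viewed, at most 10 in all, crops included, and the job is handed in when it is done.

```bash
mkdir -p pics; cat > h.py <<'E'
import numpy as np, cv2
from workcell import manip, cams, ticket
def grab(n):
    im,d=cams.capture(n); c=cams.calibration(n); return im,d,c
def cloud(d,c):
    v,u=np.indices(d.shape); z=d
    P=np.stack([(u-c['cx'])/c['fx']*z,(v-c['cy'])/c['fy']*z,z],-1)
    T=np.array(c['T']); return P@T[:3,:3].T+T[:3,3]
E
python3 - <<'E'
from h import *
for n in("top","side"):
    im,d,c=grab(n); np.savez(f"{n}0.npz",im=im,d=d)
    cv2.imwrite(f"pics/{n}0.png",cv2.resize(im[:,:,::-1],(768,576)))
    print(n,c['fx'],c['cx'],c['cy'],np.round(c['T'],3).tolist())
print(manip.read_state())
E
```

```text
top 408.4213752532535 253.47294579382648 191.7941720551195 [[0.006, -0.983, 0.184, 308.16], [-1.0, -0.009, -0.016, 52.625], [0.018, -0.184, -0.983, 1383.001], [0.0, 0.0, 0.0, 1.0]]
side 390.8109812874907 263.13241765562077 188.29991122388896 [[-0.937, 0.247, -0.248, 835.583], [0.35, 0.694, -0.63, 760.851], [0.016, -0.677, -0.736, 950.817], [0.0, 0.0, 0.0, 1.0]]
{'t': 0.1, 'joint_positions': array([ 1.10326458e+00,  9.17802379e-02,  1.23175217e+00,  1.99015403e-05,
        1.81979985e+00, -5.66731139e-02]), 'qvel': array([ 0.00048352,  0.00045974, -0.00284293, -0.00075799,  0.0002079 ,
       -0.00030059]), 'tau': array([ 2.28521742e-03, -4.47853875e+01, -4.07571423e+01,  7.00273854e-02,
        2.83776369e-02, -1.25895381e-04]), 'ee_pos': array([239.51096701, 549.86148142, 235.62943566]), 'tool_rot': array([-6.40742049e-01, -3.07507693e+00,  2.63098534e-03]), 'wrist_force': array([ 0.6229598 ,  0.55939356, -0.36090497]), 'ft_torque': array([-0.0089912 , -0.00207541,  0.02739497]), 'grip_force': 0.0, 'opening': 87.3835066813836}
```

View pics/top0.png

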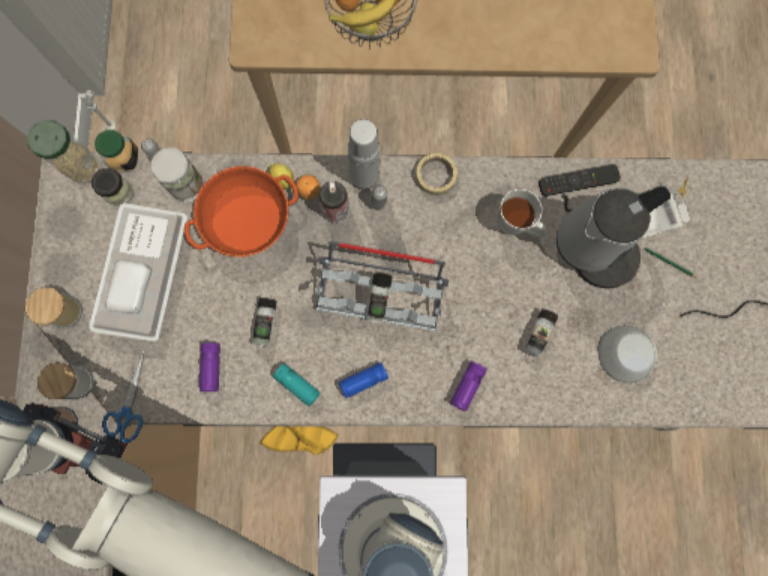

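View pics/side0.png

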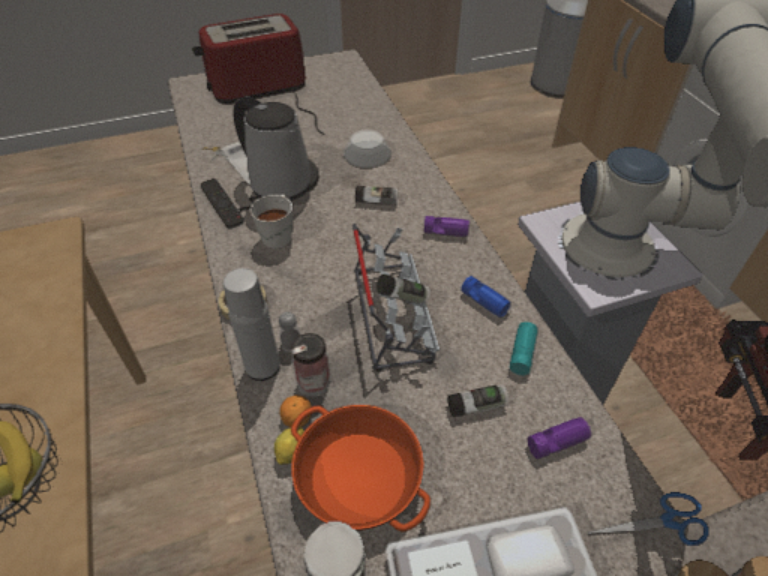

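The top view shows the two loose black-capped jars at about (264,320) and (542,330), and the rack jar at (380,295). The red bar runs from (340,245) to (437,262). Bystanders are the mug (518,210), the jam jar (333,200) and the salt shaker (378,195).

Look-alikes for the loose jars are purple (209,366), teal (297,383), blue (363,380) and purple (468,385). I rule these out by colour and choose the two black-capped, label-bearing jars. Next I'll measure them.

```bash
python3 - <<'E'
from h import *
out=[]
for n in("top","side"):
    f=np.load(n+"0.npz"); im,d=f['im'],f['d']; c=cams.calibration(n); P=cloud(d,c)
    hsv=cv2.cvtColor(im,cv2.COLOR_RGB2HSV)
    ok=(d>0)
    # red bar
    m=(((hsv[...,0]<6)|(hsv[...,0]>172))&(hsv[...,1]>170)&ok)
    box=np.zeros_like(m)
    if n=="top": box[150:185,215:300]=1
    else: box[148:206,230:252]=1
    Q=P[m&box]; Q=Q[(abs(Q[:,2]-150)<60)]
    mu=np.median(Q,0); u=np.linalg.svd(Q-Q.mean(0))[2][0]; s=(Q-mu)@u
    print(n,"bar",len(Q),mu.round(1),Q.mean(0).round(1),u.round(3),np.percentile(s,[1,99]).round(0))
    # things above table in ROI
    rois=dict(top=dict(L=(190,235,160,190),R=(200,245,345,378)),side=dict(L=(250,285,290,342),R=(118,142,230,268)))[n]
    for k,(a,b,e,g) in rois.items():
        p=P[a:b,e:g]; o=ok[a:b,e:g]&(p[...,2]>12)&(p[...,2]<60)
        q=p[o]; v=hsv[a:b,e:g][o][:,2]
        r=cv2.minAreaRect(q[:,:2].astype(np.float32))
        box=cv2.boxPoints(r)
        dk=q[v<40]
        print(n,k,len(q),np.array(r[0]).round(1),np.array(r[1]).round(1),"zmax",np.percentile(q[:,2],97).round(1),"dark",len(dk),dk.mean(0).round(1)if len(dk) else'', 'box',box.round(0).tolist())
    print("table z",np.median(P[ok&(abs(P[...,2])<15)][:,2]) )
f=np.load("top0.npz");a=f['im'][145:250,150:390,::-1]
cv2.imwrite("pics/crop.png",cv2.resize(a,(800,350),interpolation=cv2.INTER_CUBIC))
E
```

```text
top bar 97 [610.1  21.9 157.9] [610.7  21.3 157.5] [-0.169 -0.986 -0.003] [-94.  94.]
top L 386 [484.  288.5] [ 40.  104.7] zmax 45.3 dark 35 [507.7 286.9  35.8] box [[430.0, 274.0], [534.0, 263.0], [538.0, 303.0], [434.0, 314.0]]
top R 388 [ 464.2 -328.1] [ 41.7 103.7] zmax 44.7 dark 15 [ 489.6 -324.3   32.6] box [[409.0, -324.0], [501.0, -370.0], [520.0, -332.0], [427.0, -286.0]]
table z 0.6789723822330416
side bar 81 [613.7  37.6 158.4] [613.3  31.4 158.4] [0.171 0.985 0.006] [-112.   78.]
side L 589 [482.8 290.3] [ 41.1 106. ] zmax 43.1 dark 75 [518.9 294.5  29.8] box [[428.0, 276.0], [533.0, 264.0], [538.0, 305.0], [432.0, 316.0]]
side R 288 [ 463.6 -323.4] [ 38.4 103.5] zmax 43.2 dark 9 [ 496.5 -327.2   29.2] box [[409.0, -319.0], [502.0, -363.0], [519.0, -328.0], [425.0, -284.0]]
table z 0.8031250964095307
```

View pics/crop.png

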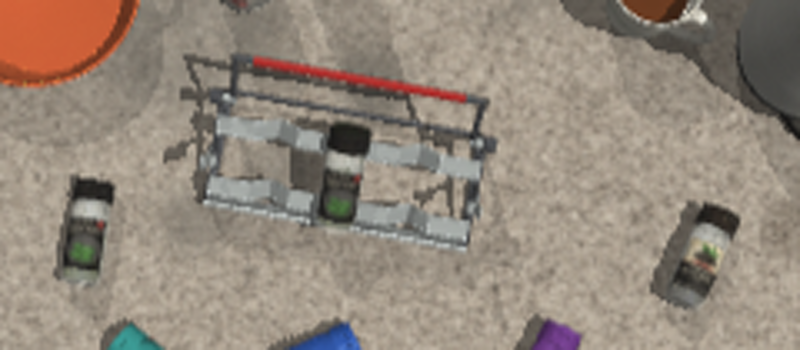

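The crop confirms both loose jars at crop (88,230) and (705,255), with caps toward the rack side. The home jar is at (345,170). The rack is yawed about -0.17. Next I'll fit the home jar to get the seats, and check the strips and hinge.

```bash
python3 - <<'E'
from h import *
from scipy.optimize import least_squares
psi=-0.171; c0,s0=np.cos(psi),np.sin(psi)
X=np.array([c0,s0,0]);Y=np.array([-s0,c0,0]);Z=np.array([0,0,1.])
a=np.pi/6; S=np.array([np.cos(a)*X+np.sin(a)*Z,Y,-np.sin(a)*X+np.cos(a)*Z])
O=np.array([540,25,0.])
for n in("top","side"):
    f=np.load(n+"0.npz"); im,d=f['im'],f['d']; P=cloud(d,cams.calibration(n)); ok=d>0
    Q=(P[ok]-O)@S.T; w=P[ok][:,2]; C=im[ok]
    near=(abs(Q[:,0])<140)&(abs(Q[:,1])<140)&(w>15)&(w<130)
    q=Q[near]; col=C[near].astype(int)
    # home jar: points far above strips
    m=(abs(q[:,1])<40)&(q[:,2]>32)
    print(n,"z hist",np.percentile(q[:,2],[5,25,50,75,95]).round(1), m.sum())
    bright=(col.min(1)>120)&(abs(q[:,1])>35)
    b=q[bright]
    print(" strips z",np.percentile(b[:,2],[5,25,50,75,95]).round(1)," x hist",np.histogram(b[:,0],bins=np.arange(-100,101,10))[0], "y",np.percentile(b[:,1],[1,99]).round(1))
    h,e=np.histogram(q[abs(q[:,1])<15][:,2],bins=np.arange(-20,100,5));print(" yhome z",h)
    np.save(n+"q.npy",np.c_[q,col])
    j=q[(abs(q[:,1])<24)]; top=np.percentile(j[:,2],90)
    j=j[(j[:,2]>top-16)&(j[:,2]<top+6)]
    fit=least_squares(lambda p:np.hypot(j[:,1]-p[0]-p[2]*j[:,0],j[:,2]-p[1]-p[3]*j[:,0])-20.5,[0,top-20,0,0],loss='soft_l1',f_scale=2)
    xs=j[:,0]; lo,hi=np.percentile(xs,[1,99]); xm=(lo+hi)/2
    y,z=fit.x[0]+fit.x[2]*xm,fit.x[1]+fit.x[3]*xm
    print(" home",len(j),fit.x.round(3),"x ends",lo.round(1),hi.round(1),"world centre",(O+np.array([xm,y,z])@S).round(1),"rms",np.sqrt(np.mean(fit.fun**2)).round(2))
E
```

```text
top z hist [ 19.1  54.   60.6  82.7 116.6] 757
 strips z [41.7 54.3 58.6 61.3 64.5]  x hist [  0   0   0   0   0   0   0 125  70 134  80   0   0  16  17 146 139   2
   8   4] y [-122.  138.]
 yhome z [  6   0   0   0   0   0   0   0   0   0   0   0   1   3   0   9   7  11
  19  20  67 122  36]
 home 101 [-193.75    36.95    -1.443   -0.507] x ends -139.0 -108.5 world centre [382.7  36.7  24.4] rms 3.57
side z hist [-17.1  54.4  61.8  84.3 114.7] 734
 strips z [58.7 60.1 61.2 62.2 64. ]  x hist [ 0  0  0  0  0  0  0 76 36 63 16  0  0  2 11 73 48  0  3  1] y [-121.8  137.1]
 yhome z [10  0  0  0  0  0  0  0  0  0  0  1  5  2  3  6  5  7  7  7  7 77 38]
 home 118 [-159.142   -1.051   -1.163   -0.79 ] x ends -139.2 -110.8 world centre [382.8  38.1  22.2] rms 3.49
```

```bash
python3 - <<'E'
from h import *
from scipy.optimize import least_squares
psi=-0.171; c0,s0=np.cos(psi),np.sin(psi)
X=np.array([c0,s0,0]);Y=np.array([-s0,c0,0]);Z=np.array([0,0,1.]);a=np.pi/6
S=np.array([np.cos(a)*X+np.sin(a)*Z,Y,-np.sin(a)*X+np.cos(a)*Z]); O=np.array([540,25,0.])
for n in("top","side"):
    q=np.load(n+"q.npy"); q,col=q[:,:3],q[:,3:]
    j=q[(q[:,0]>-30)&(q[:,0]<100)&(abs(q[:,1]-4)<24)&(q[:,2]>70)&(q[:,2]<100)]
    fit=least_squares(lambda p:np.hypot(j[:,1]-p[0],j[:,2]-p[1])-20.5,[4,70],loss='soft_l1',f_scale=1.5)
    j2=j[abs(fit.fun)<4]; lo,hi=np.percentile(j2[:,0],[1,99])
    print(n,"home",len(j),len(j2),fit.x.round(1),"x",lo.round(1),hi.round(1),"rms",np.sqrt(np.mean(fit.fun**2)).round(2))
    xm=(lo+hi)/2; print(" world",(O+np.array([xm,*fit.x])@S).round(1))
    b=q[(col.min(1)>120)&(q[:,0]>45)&(q[:,0]<75)&(abs(q[:,1]-4)<128)]
    for y0 in range(-120,130,10):
        k=b[abs(b[:,1]-y0)<5]
        if len(k): print(y0,np.median(k[:,2]).round(1),end='; ')
    print()
    # hinge rod
    g=q[(q[:,0]>90)&(q[:,2]>60)&(abs(q[:,1])<90)]; print(" rod",len(g),np.median(g,0).round(1))
E
```

```text
top home 385 349 [ 8.  67.8] x -20.3 81.2 rms 2.77
 world [534.   34.2  73.9]
-120 57.8; -110 60.0; -100 59.2; -90 59.6; -80 59.0; -70 48.6; -60 42.9; -50 50.5; -40 59.1; -30 58.9; -20 59.0; -10 74.1; 0 86.2; 10 88.1; 20 82.6; 30 69.0; 40 60.2; 50 59.1; 60 57.9; 70 49.2; 80 42.9; 90 50.4; 100 59.4; 110 59.6; 120 59.0; 
 rod 0 [nan nan nan]
side home 344 312 [ 7.3 69.4] x -24.0 79.9 rms 3.19
 world [530.9  34.   74.1]
-120 60.9; -110 60.9; -100 61.1; -90 60.6; -80 61.0; -40 60.8; -30 59.4; 0 85.6; 10 86.2; 20 83.8; 30 61.4; 40 60.6; 50 61.7; 60 61.5; 70 47.6; 90 48.8; 100 61.3; 110 61.4; 120 61.0; 
 rod 0 [nan nan nan]
  return _methods._mean(a, axis=axis, dtype=dtype,
  ret = um.true_divide(
```

```bash
python3 - <<'E'
from h import *
f=np.load("top0.npz"); P=cloud(f['d'],cams.calibration("top")); g=cv2.cvtColor(f['im'],cv2.COLOR_RGB2GRAY)
for u in (236,240,268,276):
    print(u,[(v,int(g[v,u]),P[v,u].round(0).astype(int).tolist()) for v in range(164,204,2)])
im=np.load("side0.npz")['im'][140:260,225:305,::-1]
cv2.imwrite("pics/side_rack.png",cv2.resize(im,(400,600),interpolation=cv2.INTER_CUBIC))
E
```

```text
236 [(164, 92, [624, 87, 157]), (166, 68, [657, 91, 2]), (168, 70, [651, 91, -2]), (170, 136, [643, 91, 1]), (172, 140, [635, 91, 6]), (174, 113, [625, 90, 18]), (176, 89, [622, 91, 2]), (178, 148, [613, 90, 7]), (180, 141, [609, 91, -7]), (182, 142, [586, 88, 72]), (184, 120, [579, 88, 72]), (186, 120, [572, 88, 71]), (188, 90, [579, 90, 1]), (190, 137, [572, 90, 1]), (192, 137, [566, 90, -1]), (194, 133, [559, 90, 0]), (196, 134, [552, 90, -1]), (198, 133, [545, 90, -3]), (200, 142, [538, 89, -1]), (202, 133, [523, 88, 49])]
240 [(164, 120, [624, 74, 159]), (166, 77, [618, 74, 157]), (168, 72, [651, 77, -2]), (170, 140, [643, 77, 3]), (172, 134, [637, 77, -3]), (174, 144, [629, 77, 0]), (176, 78, [619, 77, 15]), (178, 171, [614, 77, 2]), (180, 105, [608, 77, 0]), (182, 90, [601, 77, 1]), (184, 155, [576, 75, 86]), (186, 170, [571, 75, 77]), (188, 160, [564, 75, 79]), (190, 88, [573, 76, 1]), (192, 77, [566, 76, -2]), (194, 80, [559, 76, -1]), (196, 71, [551, 76, 3]), (198, 76, [545, 76, -1]), (200, 78, [538, 76, -1]), (202, 134, [521, 75, 58])]
268 [(164, 128, [666, -20, -1]), (166
[... 370 characters left out ...]
16, 81]), (194, 147, [546, -16, 75]), (196, 150, [552, -20, 2]), (198, 153, [546, -20, -1]), (200, 160, [539, -20, 0]), (202, 163, [532, -21, -3])]
276 [(164, 161, [667, -49, -2]), (166, 146, [659, -48, 0]), (168, 172, [651, -48, 2]), (170, 135, [644, -48, 4]), (172, 85, [600, -37, 157]), (174, 141, [630, -48, 3]), (176, 160, [624, -49, -4]), (178, 161, [615, -48, 5]), (180, 182, [609, -48, -1]), (182, 96, [599, -47, 15]), (184, 86, [594, -48, 3]), (186, 75, [587, -48, 4]), (188, 132, [568, -43, 68]), (190, 123, [560, -43, 70]), (192, 120, [555, -43, 62]), (194, 107, [560, -48, 0]), (196, 125, [553, -48, -1]), (198, 157, [546, -48, 1]), (200, 173, [539, -48, -3]), (202, 124, [532, -48, -2])]
```

View pics/side_rack.png

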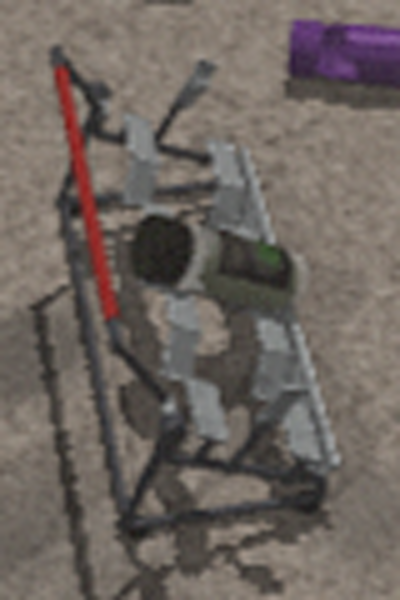

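The side crop shows the bar's arms running to end hinges near the upper strip, at about (175,410). So "shut" means world-level, and the seat, hinge and bar positions agree: seat_mid ≈ (532.5,35,71), hinge z ≈ 99. Next I'll move to the left jar.

```bash
cat >> h.py <<'E'
def rel(x,y,z,yaw):
    "jar/cradle yaw -> turn, then shift in tool axes (cm) after the turn"
    from scipy.spatial.transform import Rotation as R
    s=manip.read_state(); p=s['ee_pos']; M=R.from_rotvec(s['tool_rot']).as_matrix()
    phi=np.arctan2(M[1,1],M[0,1]); t=yaw+np.pi/2
    turn=-((t-phi+np.pi/2)%np.pi-np.pi/2); f=phi-turn
    d=np.array([x,y,z])-p; print("turn %.3f shift cm x %.2f y %.2f z %.2f"%(turn,(-np.sin(f)*d[0]+np.cos(f)*d[1])/10,(np.cos(f)*d[0]+np.sin(f)*d[1])/10,-d[2]/10),"tilt",M[:,2].round(3),"p",p.round(1),"F",s['wrist_force'].round(1),"grip",round(s['grip_force'],1),round(s['opening'],1),"t",round(s['t'],2),"j",s['joint_positions'].round(2))
E
python3 -c "
from h import *
rel(483.5,289.5,18,-.106)"
```

```text
turn -0.305 shift cm x -27.02 y -23.31 z 21.76 tilt [-0.001 -0.002 -1.   ] p [239.5 549.9 235.6] F [ 0.6  0.6 -0.4] grip 0.0 87.4 t 0.1 j [ 1.1   0.09  1.23  0.    1.82 -0.06]
```

```bash
python3 -m handwheel '8.5 0 0 0 -0.15;8.5 0 0 0 -0.15;8.5 -3.8 -3.3 0.5 0;8.5 -3.8 -3.3 1.5 0;8.5 -3.8 -3.3 1.5 0;8.5 -3.8 -3.3 1.5 0;8.5 -3.8 -3.3 1.5 0;8.5 -3.8 -3.3 1.5 0;8.5 -3.8 -3.3 1.5 0;8.5 0 0 0 0' 8; python3 -c "
from h import *
rel(483.5,289.5,18,-.106)"
```

```text
t: 1.1
ee_pos: [470.3, 297.1, 142.6]
tool_rot: [-0.184, -3.133, 0.007]
wrist_force: [0.2, -0.0, 0.1]
opening: 84.8
grip_force: 0.0
turn -0.011 shift cm x -1.39 y -0.62 z 12.46 tilt [-0.003 -0.004 -1.   ] p [470.3 297.1 142.6] F [ 0.2 -0.   0.1] grip 0.0 84.8 t 1.1 j [ 0.5  -0.02  1.51 -0.    1.66 -0.95]
```

```bash
python3 -m handwheel '8.5 -1.4 -0.6 2 -0.01;8.5 0 0 3 0;8.5 0 0 3 0;8.5 0 0 0 0;8.5 0 0 0 0' 8; python3 - <<'E'
from h import *
rel(483.5,289.5,18,-.106)
im,d,c=grab("side"); cv2.imwrite("pics/g1.png",cv2.resize(im[200:320,240:400,::-1],(640,480)))
E
```

```text
t: 1.6
ee_pos: [480.9, 295.0, 66.1]
tool_rot: [-0.157, -3.136, 0.001]
wrist_force: [0.0, 0.2, 0.9]
opening: 85.0
grip_force: 0.0
turn 0.006 shift cm x -0.32 y -0.52 z 4.81 tilt [-0.001 -0.    -1.   ] p [480.9 295.   66.1] F [0.  0.2 0.9] grip 0.0 85.0 t 1.6 j [ 0.49  0.03  1.6   0.    1.52 -0.98]
```

View pics/g1.png

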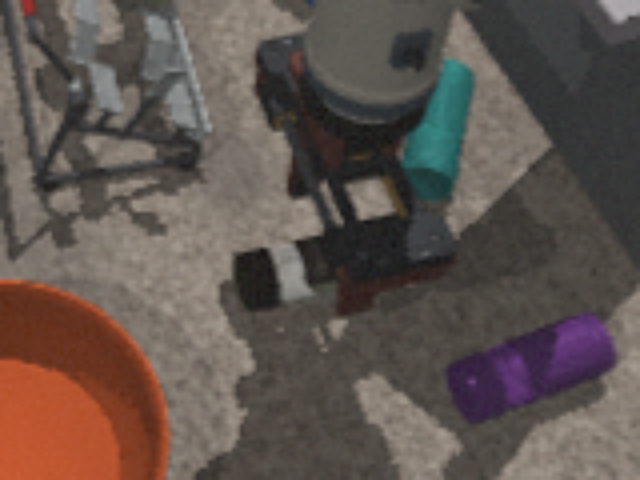

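The gripper straddles the jar, whose cap is at about (258,278). The jar has not moved, so I'll lower and grip.

```bash
python3 -m handwheel '8.5 -0.3 -0.5 1.5 0;8.5 0 0 2 0;8.5 0 0 1.2 0;8.5 0 0 0 0;8.5 0 0 0 0;3.5 0 0 0 0;3.5 0 0 0 0;3.5 0 0 0 0;3.5 0 0 0 0;3.5 0 0 0 0' 8; python3 -c "
from h import *
rel(483.5,289.5,18,-.106)"
```

```text
t: 2.65
ee_pos: [484.0, 289.4, 19.2]
tool_rot: [0.158, 3.137, 0.0]
wrist_force: [-0.5, 0.3, 0.1]
opening: 48.2
grip_force: 0.0
turn 0.005 shift cm x 0.05 y 0.00 z 0.12 tilt [ 0.  0. -1.] p [484.  289.4  19.2] F [-0.5  0.3  0.1] grip 0.0 48.2 t 2.65 j [ 0.48  0.06  1.65 -0.    1.43 -0.99]
```

```bash
python3 -m handwheel '3.5 0 0 0 0;3.5 0 0 0 0;3.5 0 0 0 0;3.5 0 0 0 0;3.5 0 0 -3 0;3.5 0 0 -4 0;3.5 0 0 -4 0;3.5 0 0 -4 0;3.5 0 0 0 0;3.5 0 0 0 0'; python3 -c "
from h import *
rel(544.4+2,104.2-.5,120,-.171)"
```

```text
t: 3.65
ee_pos: [484.4, 289.6, 169.9]
tool_rot: [0.158, 3.136, 0.002]
wrist_force: [-0.0, 0.6, -1.0]
opening: 40.5
grip_force: 8.0
turn 0.070 shift cm x -9.28 y -17.26 z 4.99 tilt [ 0.002  0.001 -1.   ] p [484.4 289.6 169.9] F [-0.   0.6 -1. ] grip 8.0 40.5 t 3.65 j [ 0.48 -0.01  1.45  0.    1.7  -0.99]
```

```bash
python3 -m handwheel '3.5 -2 -3.5 0 0.07;3.5 -2 -3.5 0 0;3.5 -2 -3.5 0 0;3.5 -2 -3.5 0 0;3.5 -1.3 -3.3 0 0;3.5 0 0 1 0;3.5 0 0 2 0;3.5 0 0 1.5 0;3.5 0 0 0 0;3.5 0 0 0 0'; python3 - <<'E'
from h import *
rel(546.4,103.7,76,-.171)
im,d,c=grab("side"); np.savez("s2.npz",im=im,d=d); cv2.imwrite("pics/s2.png",cv2.resize(im[120:270,200:400,::-1],(800,600)))
E
```

```text
t: 4.65
ee_pos: [548.1, 104.7, 122.9]
tool_rot: [-0.266, -3.128, 0.001]
wrist_force: [-0.4, 0.6, -0.8]
opening: 40.5
grip_force: 8.0
turn 0.001 shift cm x 0.15 y -0.13 z 4.69 tilt [-0.002 -0.    -1.   ] p [548.1 104.7 122.9] F [-0.4  0.6 -0.8] grip 8.0 40.5 t 4.65 j [ 0.13 -0.01  1.54  0.    1.62 -1.27]
```

View pics/s2.png

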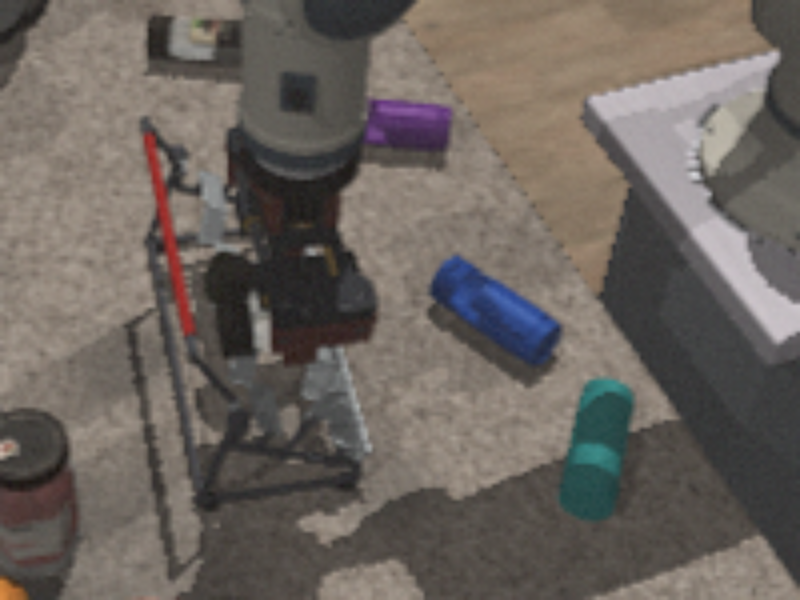

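The jar is held over the left cradle with its cap up-slope at about (235,310), clear of the home jar. I'll lower it with a light grip so it pivots to the slope.

```bash
python3 -m handwheel '3.5 0.1 -0.1 1 0;3.5 0 0 1 0;3.5 0 0 0.4 0;3.5 0 0 0 0;3.5 0 0 0 0' 6;python3 -c "
from h import *
rel(546.4,103.7,70,-.171)"; python3 -m handwheel '3.5 0 0 0.5 0;3.5 0 0 0.5 0;3.5 0 0 0.3 0;3.5 0 0 0 0;3.5 0 0 0 0';python3 -c "
from h import *
rel(546.4,103.7,70,-.171)"
```

```text
t: 5.2
ee_pos: [547.6, 103.3, 100.0]
tool_rot: [-0.268, -3.13, 0.0]
wrist_force: [0.2, -0.3, -1.1]
opening: 40.3
grip_force: 6.0
turn 0.000 shift cm x 0.13 y 0.02 z 3.00 tilt [-0. -0. -1.] p [547.6 103.3 100. ] F [ 0.2 -0.3 -1.1] grip 6.0 40.3 t 5.2 j [ 0.13 -0.01  1.57 -0.    1.58 -1.27]
t: 5.7
ee_pos: [547.7, 103.3, 86.9]
tool_rot: [-0.268, -3.13, -0.0]
wrist_force: [0.1, -0.0, -1.4]
opening: 40.4
grip_force: 6.0
turn 0.000 shift cm x 0.13 y 0.02 z 1.69 tilt [-0.  0. -1.] p [547.7 103.3  86.9] F [ 0.1 -0.  -1.4] grip 6.0 40.4 t 5.7 j [ 0.13 -0.    1.59  0.    1.55 -1.27]
```

```bash
for i in 1; do python3 -m handwheel '3.5 0 0 0.3 0;3.5 0 0 0.3 0;3.5 0 0 0 0;3.5 0 0 0 0'; done; python3 -m handwheel '3.5 0 0 0.3 0;3.5 0 0 0.3 0;3.5 0 0 0 0;3.5 0 0 0 0';python3 -c "
from h import *
rel(546.4,103.7,70,-.171)"
```

```text
t: 6.1
ee_pos: [547.6, 103.3, 80.8]
tool_rot: [-0.268, -3.13, 0.0]
wrist_force: [0.1, 0.2, -0.7]
opening: 40.7
grip_force: 6.0
t: 6.5
ee_pos: [547.5, 103.3, 74.7]
tool_rot: [-0.268, -3.13, 0.0]
wrist_force: [-0.1, -0.5, -1.5]
opening: 40.4
grip_force: 6.0
turn 0.000 shift cm x 0.12 y 0.02 z 0.47 tilt [-0. -0. -1.] p [547.5 103.3  74.7] F [-0.1 -0.5 -1.5] grip 6.0 40.4 t 6.5 j [ 0.13  0.01  1.61  0.    1.53 -1.27]
```

```bash
python3 - <<'E'
from h import *
im,d,c=grab("side"); np.savez("s3.npz",im=im,d=d); cv2.imwrite("pics/s3.png",cv2.resize(im[165:250,225:315,::-1],(630,595),interpolation=cv2.INTER_CUBIC))
E
```

```text
(no output)
```

View pics/s3.png

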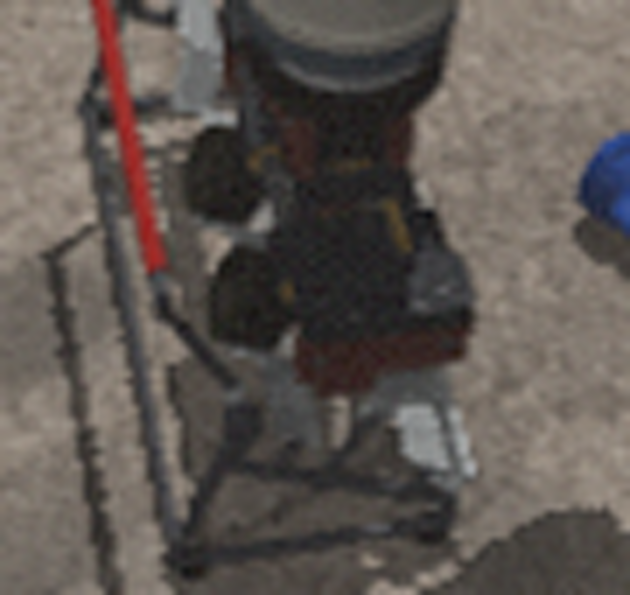

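The held jar's cap, at (248,298), now faces up like the home jar's cap at (222,172). So the jar is pivoting freely on the strip. I'll keep lowering to firm contact.

```bash
python3 -m handwheel '3.5 0 0 0.2 0;3.5 0 0 0 0;3.5 0 0 0 0'; python3 -m handwheel '3.5 0 0 0.2 0;3.5 0 0 0 0;3.5 0 0 0 0';python3 -m handwheel '3.5 0 0 0.1 0;3.5 0 0 0 0;3.5 0 0 0 0'
```

```text
t: 6.85
ee_pos: [548.1, 102.8, 73.5]
tool_rot: [0.268, 3.129, -0.001]
wrist_force: [0.2, -4.3, 3.5]
opening: 40.7
grip_force: 6.0
t: 7.15
ee_pos: [548.4, 102.2, 71.9]
tool_rot: [0.269, 3.128, -0.003]
wrist_force: [-0.4, -7.2, 4.5]
opening: 40.7
grip_force: 6.0
t: 7.45
ee_pos: [548.5, 102.2, 71.4]
tool_rot: [0.269, 3.128, -0.003]
wrist_force: [-1.2, -6.8, 7.0]
opening: 40.8
grip_force: 6.0
```

```bash
python3 -m handwheel '3.5 0 -0.2 0 0;3.5 0 0 0 0;3.5 0 0 0 0'; python3 -m handwheel '3.5 0 -0.15 0.1 0;3.5 0 0 0 0;3.5 0 0 0 0';python3 -m handwheel '3.5 0 0 0.15 0;3.5 0 0 0 0;3.5 0 0 0 0'
```

```text
t: 7.75
ee_pos: [548.3, 102.2, 71.3]
tool_rot: [0.267, 3.127, 0.003]
wrist_force: [-0.1, 0.5, 4.5]
opening: 40.4
grip_force: 6.0
t: 8.05
ee_pos: [548.3, 102.1, 70.9]
tool_rot: [0.266, 3.127, 0.007]
wrist_force: [0.5, 4.3, 8.5]
opening: 40.5
grip_force: 6.0
t: 8.35
ee_pos: [548.5, 102.1, 69.5]
tool_rot: [0.266, 3.126, 0.007]
wrist_force: [0.9, 5.0, 7.6]
opening: 40.9
grip_force: 6.0
```

```bash
python3 -m handwheel '3.5 0 0.1 0 0;3.5 0 0 -0.05 0;3.5 0 0 0 0'; python3 - <<'E'
from h import *
psi=-0.171; c0,s0=np.cos(psi),np.sin(psi)
X=np.array([c0,s0,0]);Y=np.array([-s0,c0,0]);Z=np.array([0,0,1.]);a=np.pi/6
S=np.array([np.cos(a)*X+np.sin(a)*Z,Y,-np.sin(a)*X+np.cos(a)*Z]); O=np.array([540,25,0.])
for n in("side","top"):
    im,d,c=grab(n); P=cloud(d,c); q=((P-O)@S.T); v=im.max(2)
    for y0 in(8,78):
        m=(d>0)&(abs(q[...,1]-y0)<22)&(q[...,0]>62)&(q[...,0]<95)&(q[...,2]>50)&(q[...,2]<95)&(v<75)
        k=q[m]; print(n,y0,len(k),np.median(k,0).round(1),np.percentile(k,[5,95],axis=0).round(1).tolist())
E
```

```text
t: 8.65
ee_pos: [548.1, 102.2, 69.3]
tool_rot: [0.266, 3.128, 0.004]
wrist_force: [0.0, 1.6, 5.5]
opening: 40.4
grip_force: 6.0
side 8 107 [79.2 15.5 73.4] [[64.9, -5.2, 55.2], [81.4, 28.5, 87.1]]
side 78 125 [80.7 86.3 73.9] [[65.4, 64.3, 56.1], [83.2, 97.7, 87.4]]
top 8 1 [ 66.1 -11.3  74.1] [[66.1, -11.3, 74.1], [66.1, -11.3, 74.1]]
  return _methods._mean(a, axis=axis, dtype=dtype,
  ret = um.true_divide(
Traceback (most recent call last):
IndexError: index -1 is out of bounds for axis 0 with size 0
```

The new jar's cap matches the home jar's in x (+1.5 mm) and z, 70 mm over, so it's home. I'll ease the grip, release and leave.

```bash
python3 -m handwheel '3.8 0 0 0 0;3.8 0 0 0 0;3.8 0 0 0 0;5.4 0 0 0 0;5.4 0 0 0 0;5.4 0 0 0 0;5.4 0 0 0 0' 3; python3 -m handwheel '5.4 0 0 -1.5 0;5.4 0 0 -3 0;5.4 0 0 -5 0;5.4 0 0 -4 0;5.4 0 0 0 0;5.4 0 0 0 0' 8; python3 - <<'E'
from h import *
rel(464,-326,90,-.46)
psi=-0.171; c0,s0=np.cos(psi),np.sin(psi)
X=np.array([c0,s0,0]);Y=np.array([-s0,c0,0]);Z=np.array([0,0,1.]);a=np.pi/6
S=np.array([np.cos(a)*X+np.sin(a)*Z,Y,-np.sin(a)*X+np.cos(a)*Z]); O=np.array([540,25,0.])
im,d,c=grab("side"); P=cloud(d,c); q=((P-O)@S.T); v=im.max(2)
for y0 in(8,78):
    m=(d>0)&(abs(q[...,1]-y0)<22)&(q[...,0]>62)&(q[...,0]<95)&(q[...,2]>50)&(q[...,2]<95)&(v<75)
    k=q[m]; print(y0,len(k),np.median(k,0).round(1),np.percentile(k,[5,95],axis=0).round(1).tolist())
E
```

```text
t: 9.45
ee_pos: [546.9, 100.5, 67.4]
tool_rot: [-0.268, -3.129, 0.001]
wrist_force: [-0.6, 0.3, -0.5]
opening: 53.8
grip_force: 0.0
t: 10.05
ee_pos: [547.9, 100.9, 205.4]
tool_rot: [0.268, 3.126, 0.001]
wrist_force: [-0.0, -0.4, -0.6]
opening: 53.9
grip_force: 0.0
turn 0.289 shift cm x -11.43 y -41.97 z 11.54 tilt [ 0.004  0.    -1.   ] p [547.9 100.9 205.4] F [-0.  -0.4 -0.6] grip 0.0 53.9 t 10.05 j [ 0.12 -0.03  1.41 -0.    1.76 -1.28]
8 134 [78.3 16.  76.7] [[64.3, -4.2, 56.1], [80.9, 28.0, 89.2]]
78 154 [79.  85.7 77.1] [[63.7, 65.5, 56.3], [81.9, 97.7, 90.1]]
```

```bash
python3 -m handwheel '8.5 0 0 0 0.145;8.5 0 0 0 0.145;8.5 -1.4 -4.7 0 0;8.5 -1.4 -4.7 0 0;8.5 -1.4 -4.7 0 0;8.5 -1.4 -4.7 0 0;8.5 -1.4 -4.7 0 0;8.5 -1.4 -4.7 0 0;8.5 -1.4 -4.7 2 0;8.5 -1.4 -4.7 2 0';python3 -m handwheel '8.5 0 0 3 0;8.5 0 0 3 0;8.5 0 0 0 0;8.5 0 0 0 0'; python3 - <<'E'
from h import *
rel(464,-326,18,-.46)
im,d,c=grab("side"); cv2.imwrite("pics/g2.png",cv2.resize(im[80:180,200:340,::-1],(700,500)))
E
```

```text
t: 11.1
ee_pos: [480.1, -281.9, 163.5]
tool_rot: [-0.717, -3.057, -0.001]
wrist_force: [0.2, 0.3, -0.3]
opening: 85.1
grip_force: 0.0
t: 11.5
ee_pos: [480.5, -279.7, 104.0]
tool_rot: [-0.717, -3.055, -0.002]
wrist_force: [-0.0, 0.6, 0.4]
opening: 85.0
grip_force: 0.0
turn -0.001 shift cm x -0.58 y -4.88 z 8.60 tilt [-0.003  0.002 -1.   ] p [ 480.5 -279.7  104. ] F [-0.   0.6  0.4] grip 0.0 85.0 t 11.5 j [-0.59 -0.01  1.57 -0.    1.59 -1.7 ]
```

View pics/g2.png

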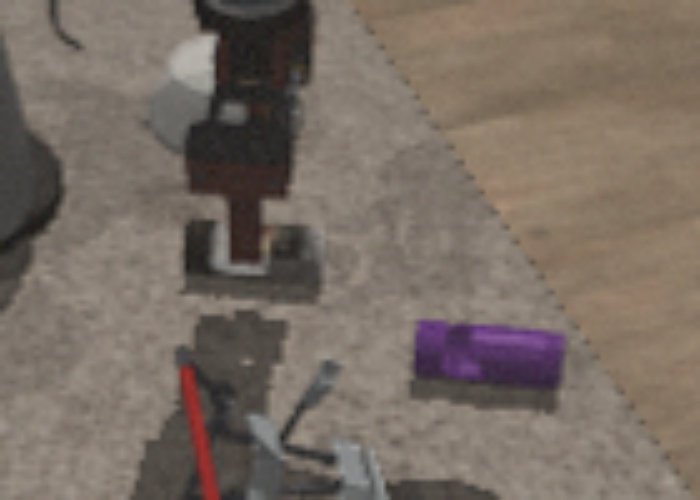

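The gripper is short of the right jar, which lies undisturbed at about (250,258). I'll move over it, lower and grip.

```bash
python3 -m handwheel '8.5 -0.5 -3 0 0;8.5 0 -1.9 0.5 0;8.5 0 0 2.5 0;8.5 0 0 2.5 0;8.5 0 0 1.5 0;8.5 0 0 1.5 0;8.5 0 0 0 0;3.5 0 0 0 0;3.5 0 0 0 0;3.5 0 0 0 0' 8;python3 -c "
from h import *
rel(464,-326,18,-.46)"; python3 -m handwheel '3.5 0 0 0 0;3.5 0 0 0 0;3.5 0 0 0 0;3.5 0 0 0 0;3.5 0 0 0 0;3.5 0 0 0 0'
```

```text
t: 12.55
ee_pos: [464.7, -326.9, 21.6]
tool_rot: [0.717, 3.057, -0.002]
wrist_force: [0.9, 0.9, -0.0]
opening: 64.8
grip_force: 0.0
turn -0.001 shift cm x 0.10 y 0.05 z 0.36 tilt [ 0.002 -0.001 -1.   ] p [ 464.7 -326.9   21.6] F [ 0.9  0.9 -0. ] grip 0.0 64.8 t 12.55 j [-0.67  0.07  1.64 -0.    1.43 -1.78]
t: 13.15
ee_pos: [464.1, -326.5, 20.4]
tool_rot: [0.717, 3.058, -0.0]
wrist_force: [-0.6, 0.6, 2.1]
opening: 40.4
grip_force: 8.0
```

```bash
python3 -m handwheel '3.5 0 0 -3 0;3.5 0 0 -4 0;3.5 0 0 -4 0;3.5 0 0 -4 0;3.5 0 0 0 -0.15;3.5 0 0 0 -0.14;3.5 0 0 0 0;3.5 0 0 0 0'; python3 -c "
from h import *
rel(522.7,-37.4,100,-.171)"
```

```text
t: 13.95
ee_pos: [463.8, -326.2, 169.5]
tool_rot: [-0.274, -3.129, -0.001]
wrist_force: [-0.1, -0.7, -1.0]
opening: 40.5
grip_force: 8.0
turn -0.004 shift cm x -0.89 y 29.47 z 6.95 tilt [-0.001  0.001 -1.   ] p [ 463.8 -326.2  169.5] F [-0.1 -0.7 -1. ] grip 8.0 40.5 t 13.95 j [-0.67  0.    1.44  0.    1.7  -2.07]
```

```bash
python3 -m handwheel '3.5 0 4.2 0 0;3.5 0 4.2 0 0;3.5 -0.1 4.2 0 0;3.5 -0.2 4.2 0 0;3.5 -0.2 4.2 0 0;3.5 -0.2 4.2 0 0;3.5 -0.2 4.2 0 0;3.5 0 0 2 0;3.5 0 0 2 0;3.5 0 0 0 0'; python3 -m handwheel '3.5 0 0 1 0;3.5 0 0 1 0;3.5 0 0 0 0;3.5 0 0 0 0' 6;python3 -c "
from h import *
rel(522.7,-37.4,75,-.171)"
```

```text
t: 14.95
ee_pos: [521.1, -37.5, 126.4]
tool_rot: [-0.27, -3.123, -0.001]
wrist_force: [-0.7, 0.6, -1.1]
opening: 40.9
grip_force: 8.0
t: 15.35
ee_pos: [522.8, -38.5, 110.3]
tool_rot: [-0.269, -3.13, -0.0]
wrist_force: [0.9, -0.5, -0.6]
opening: 40.5
grip_force: 6.0
turn -0.001 shift cm x 0.03 y 0.11 z 3.53 tilt [-0.  0. -1.] p [522.8 -38.5 110.3] F [ 0.9 -0.5 -0.6] grip 6.0 40.5 t 15.35 j [-0.14 -0.1   1.65  0.    1.6  -1.54]
```

```bash
python3 -m handwheel '3.5 0 0.1 0.8 0;3.5 0 0 0.8 0;3.5 0 0 0.5 0;3.5 0 0 0.5 0;3.5 0 0 0.4 0;3.5 0 0 0.3 0;3.5 0 0 0 0;3.5 0 0 0 0' ;python3 -c "
from h import *
rel(522.7,-37.4,72,-.171)";  python3 -m handwheel '3.5 0 0 0.2 0;3.5 0 0 0 0;3.5 0 0 0 0'; python3 -m handwheel '3.5 0 0 0.15 0;3.5 0 0 0 0;3.5 0 0 0 0'
```

```text
t: 16.15
ee_pos: [523.0, -37.4, 77.2]
tool_rot: [-0.268, -3.13, 0.001]
wrist_force: [-0.5, 1.2, -1.0]
opening: 40.5
grip_force: 6.0
turn 0.000 shift cm x 0.03 y -0.00 z 0.52 tilt [-0. -0. -1.] p [523.  -37.4  77.2] F [-0.5  1.2 -1. ] grip 6.0 40.5 t 16.15 j [-0.14 -0.08  1.69 -0.    1.54 -1.54]
t: 16.45
ee_pos: [523.6, -37.1, 76.0]
tool_rot: [0.268, 3.128, 0.001]
wrist_force: [1.1, 2.8, 3.9]
opening: 40.6
grip_force: 6.0
t: 16.75
ee_pos: [523.8, -36.6, 74.6]
tool_rot: [0.267, 3.128, 0.002]
wrist_force: [2.1, 5.1, 4.0]
opening: 40.6
grip_force: 6.0
```

```bash
python3 -m handwheel '3.5 0 0.2 0 0;3.5 0 0 0.1 0;3.5 0 0 0 0;3.5 0 0 0 0'; python3 -m handwheel '3.5 0 0.05 0.2 0;3.5 0 0 0 0;3.5 0 0 0 0'; python3 - <<'E'
from h import *
psi=-0.171; c0,s0=np.cos(psi),np.sin(psi)
X=np.array([c0,s0,0]);Y=np.array([-s0,c0,0]);Z=np.array([0,0,1.]);a=np.pi/6
S=np.array([np.cos(a)*X+np.sin(a)*Z,Y,-np.sin(a)*X+np.cos(a)*Z]); O=np.array([540,25,0.])
im,d,c=grab("side"); P=cloud(d,c); q=((P-O)@S.T); v=im.max(2)
for y0 in(8,78,-62):
    m=(d>0)&(abs(q[...,1]-y0)<22)&(q[...,0]>62)&(q[...,0]<100)&(q[...,2]>50)&(q[...,2]<95)&(v<75)
    k=q[m]; print(y0,len(k),np.median(k,0).round(1),np.percentile(k,[5,95],axis=0).round(1).tolist())
cv2.imwrite("pics/s4.png",cv2.resize(im[145:230,225:315,::-1],(630,595),interpolation=cv2.INTER_CUBIC))
E
```

```text
t: 17.15
ee_pos: [523.2, -35.6, 73.0]
tool_rot: [-0.268, -3.13, 0.001]
wrist_force: [-1.6, 0.4, 5.1]
opening: 40.6
grip_force: 6.0
t: 17.45
ee_pos: [523.8, -35.7, 71.6]
tool_rot: [0.269, 3.129, -0.003]
wrist_force: [-1.4, -0.9, 6.4]
opening: 40.8
grip_force: 6.0
8 133 [78.4 16.5 76.9] [[64.4, -4.5, 57.5], [81.4, 27.9, 89.0]]
78 154 [78.7 83.8 76.5] [[64.6, 65.2, 57.3], [81.7, 97.4, 89.4]]
-62 111 [ 80.6 -50.5  74.2] [[65.4, -75.4, 56.2], [83.3, -42.0, 88.2]]
```

View pics/s4.png

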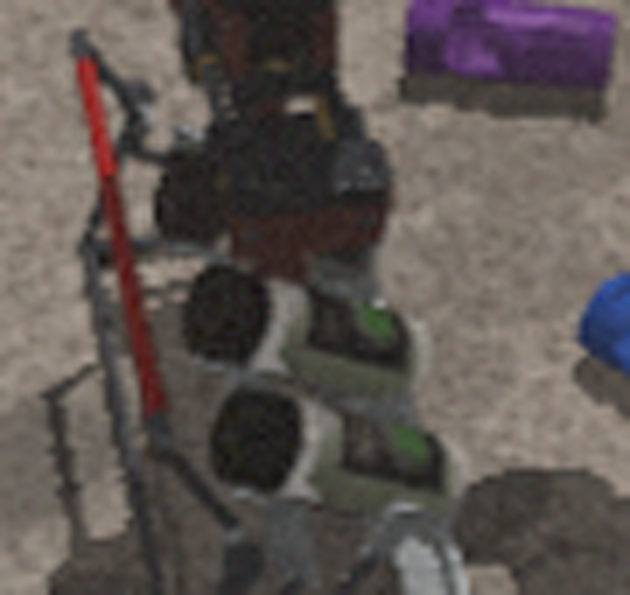

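Three caps line up at (190,195), (228,315) and (258,440). The right jar's cap agrees with the others to about 2 mm. One more light press, then I'll ease and release.

```bash
python3 -m handwheel '3.5 0 0 0.15 0;3.5 0 0 0 0;3.5 0 0 0 0'; python3 -m handwheel '3.8 0 0 0 0;3.8 0 0 0 0;3.8 0 0 0 0;5.4 0 0 0 0;5.4 0 0 0 0;5.4 0 0 0 0;5.4 0 0 0 0' 3; python3 -m handwheel '5.4 0 0 -1.5 0;5.4 0 0 -3 0;5.4 0 0 -5 0;5.4 0 0 -4.8 0;1 0 0 0 0;1 0 0 0 0' 8; python3 - <<'E'
from h import *
psi=-0.171; c0,s0=np.cos(psi),np.sin(psi)
X=np.array([c0,s0,0]);Y=np.array([-s0,c0,0]);Z=np.array([0,0,1.]);a=np.pi/6
S=np.array([np.cos(a)*X+np.sin(a)*Z,Y,-np.sin(a)*X+np.cos(a)*Z]); O=np.array([540,25,0.])
im,d,c=grab("side"); P=cloud(d,c); q=((P-O)@S.T); v=im.max(2)
for y0 in(8,78,-62):
    m=(d>0)&(abs(q[...,1]-y0)<22)&(q[...,0]>62)&(q[...,0]<100)&(q[...,2]>50)&(q[...,2]<95)&(v<75)
    k=q[m]; print(y0,len(k),np.median(k,0).round(1),np.percentile(k,[5,95],axis=0).round(1).tolist())
rel(650,25,150,-.171)
B=P[(d>0)&(abs(P[...,0]-690)<60)&(abs(P[...,1]-30)<90)&(P[...,2]>60)]
print("behind:",[ (B[abs(B[:,1]-y)<10][:,[0,2]].min(0).round(0).tolist(),B[abs(B[:,1]-y)<10][:,2].max().round(0)) if (abs(B[:,1]-y)<10).any() else None for y in range(-60,121,20)])
E
```

```text
t: 17.8
ee_pos: [524.1, -35.8, 70.4]
tool_rot: [0.269, 3.128, -0.003]
wrist_force: [0.4, -1.2, 7.0]
opening: 40.6
grip_force: 6.0
t: 18.5
ee_pos: [523.1, -34.5, 68.7]
tool_rot: [-0.267, -3.129, -0.0]
wrist_force: [-1.0, -0.3, -0.5]
opening: 54.1
grip_force: 0.0
t: 19.1
ee_pos: [524.2, -34.8, 215.1]
tool_rot: [0.267, 3.126, -0.0]
wrist_force: [-0.8, -0.2, -0.4]
opening: 41.1
grip_force: 0.0
8 134 [78.  15.6 77.2] [[63.5, -5.1, 57.3], [81.4, 28.4, 89.9]]
78 157 [78.7 85.8 77.2] [[64.1, 63.9, 55.7], [81.7, 97.3, 89.6]]
-62 130 [ 79.2 -53.4  77.4] [[64.1, -73.3, 56.4], [82.4, -42.2, 89.7]]
turn 0.000 shift cm x -11.45 y 8.04 z 6.28 tilt [ 0.001 -0.    -1.   ] p [523.5 -34.8 212.8] F [ 0.3 -0.1 -0.6] grip 0.0 37.5 t 19.15 j [-0.13 -0.12  1.48  0.    1.78 -1.53]
behind: [None, None, None, None, None, None, None, None, ([739.0, 112.0], np.float64(115.0)), ([630.0, 112.0], np.float64(158.0))]
```

All three jars are home, with caps agreeing within 1–2 mm. Next I'll go behind the bar with closed fingers.

```bash
python3 -c "
from h import *
rel(640.4,14.8,160,-.171)";python3 -m handwheel '0 -3.5 2 -1 0;0 -3.5 2 0 0;0 -3.5 2 0 0;0 0 1 0 0;0 0 0 0 0' 30;python3 -c "
from h import *
rel(640.4,14.8,160,-.171)"
```

```text
turn 0.000 shift cm x -10.68 y 6.87 z 5.28 tilt [ 0.001 -0.    -1.   ] p [523.5 -34.8 212.8] F [ 0.3 -0.1 -0.6] grip 0.0 37.5 t 19.15 j [-0.13 -0.12  1.48  0.    1.78 -1.53]
t: 19.65
ee_pos: [638.3, 17.6, 218.9]
tool_rot: [-0.265, -3.124, 0.0]
wrist_force: [0.3, 0.3, 0.2]
opening: 0.7
grip_force: 0.0
turn 0.002 shift cm x -0.26 y -0.24 z 5.89 tilt [-0.006  0.    -1.   ] p [638.3  17.6 218.9] F [0.3 0.3 0.2] grip 0.0 0.7 t 19.65 j [-0.03  0.2   1.14  0.    1.8  -1.43]
```

Descend behind the bar, then push toward the robot.

```bash
python3 -m handwheel '0 -0.3 0 2 0;0 0 0 2 0;0 0 0 1.5 0;0 0 0 0 0;0 0 0 0 0';python3 -m handwheel '0 1.5 0 0 0;0 1.5 0 0 0;0 1.5 0 0 0;0 1.0 0 0.3 0;0 0 0 0 0;0 0 0 0 0';python3 -c "
from h import *
rel(535+40.5*.985,33-40.5*.17,152,-.171)"
```

```text
t: 20.15
ee_pos: [641.2, 15.5, 167.9]
tool_rot: [0.268, 3.13, -0.0]
wrist_force: [0.1, -0.1, -0.4]
opening: 0.4
grip_force: 0.0
t: 20.75
ee_pos: [587.9, 25.1, 165.7]
tool_rot: [0.268, 3.128, 0.0]
wrist_force: [-0.2, 0.7, 0.3]
opening: 0.5
grip_force: 0.0
turn 0.000 shift cm x 1.30 y -0.12 z 1.37 tilt [ 0.002 -0.    -1.   ] p [587.9  25.1 165.7] F [-0.2  0.7  0.3] grip 0.0 0.5 t 20.75 j [-0.02  0.06  1.39 -0.    1.69 -1.42]
```

```bash
cat >> h.py <<'E'
def bar():
    im,d,c=grab("side"); P=cloud(d,c); h=cv2.cvtColor(im,cv2.COLOR_RGB2HSV)
    m=((h[...,0]<6)|(h[...,0]>172))&(h[...,1]>150)&(h[...,2]>60)&(d>0)
    r=(P-np.array([535,33,0])); X=np.array([.985,-.17]); dX=r[...,:2]@X; dY=r[...,:2]@np.array([.17,.985])
    m&=(abs(dY)<100)&(dX>-30)&(dX<100)&(P[...,2]>85)&(P[...,2]<175)
    print("bar n",m.sum(),"dX %.0f z %.0f dY %.0f..%.0f"%(np.median(dX[m]),np.median(P[...,2][m]),*np.percentile(dY[m],[2,98])),"angle %.2f"%np.arctan2(np.median(P[...,2][m])-100,59-np.median(dX[m])))
    return im
E
python3 -c "
from h import *
bar()"
```

```text
bar n 47 dX 37 z 163 dY 12..97 angle 1.23
```

The bar is following, now at about 1.23 rad. I'll continue forward and down.

```bash
python3 -m handwheel '0 0.6 0 0.5 0;0 0.6 0 0.5 0;0 0.6 0 0.6 0;0 0.6 0 0.7 0;0 0.4 0 0.5 0;0 0 0 0 0;0 0 0 0 0';python3 -c "
from h import *
bar();rel(535,33,180,-.171)"
```

```text
t: 21.5
ee_pos: [559.7, 30.0, 136.1]
tool_rot: [-0.268, -3.13, 0.0]
wrist_force: [0.5, -0.2, -0.1]
opening: 0.6
grip_force: 0.0
bar n 36 dX 9 z 148 dY 35..96 angle 0.76
turn 0.000 shift cm x 2.52 y -0.13 z -4.36 tilt [ 0. -0. -1.] p [560.   30.  136.4] F [0.2 0.7 0.2] grip 0.0 0.4 t 21.55 j [-0.01 -0.01  1.51 -0.    1.64 -1.41]
```

```bash
python3 -m handwheel '0 0 0 -3 0;0 0 0 -2 0;0 1.3 0 0 0;0 1.0 0 0 0;0 0 0 1.5 0;0 0 0 1.5 0;0 0 0 1 0;0 0 0 0 0';python3 -c "
from h import *
rel(535-4,33+.7,118,-.171)";python3 -m handwheel '0 0.3 0 0.5 0;0 0.2 0 0.5 0;0 0.1 0 0.4 0;0 0 0 0 0;0 0 0 0 0';python3 -c "
from h import *
bar();rel(535-4,33+.7,118,-.171)"
```

```text
t: 22.35
ee_pos: [536.0, 33.8, 142.3]
tool_rot: [-0.267, -3.125, 0.001]
wrist_force: [0.5, -0.1, 1.1]
opening: 0.5
grip_force: 0.0
turn 0.000 shift cm x 0.49 y -0.10 z 2.43 tilt [-0.005 -0.    -1.   ] p [536.   33.8 142.3] F [ 0.5 -0.1  1.1] grip 0.0 0.5 t 22.35 j [-0.   -0.07  1.56 -0.    1.66 -1.4 ]
t: 22.85
ee_pos: [531.4, 34.9, 132.3]
tool_rot: [0.268, 3.13, 0.0]
wrist_force: [0.6, 0.6, 0.6]
opening: 0.5
grip_force: 0.0
bar n 42 dX -9 z 117 dY 10..95 angle 0.24
turn 0.000 shift cm x 0.03 y -0.12 z 1.44 tilt [ 0. -0. -1.] p [531.5  34.9 132.4] F [ 0.3  0.1 -0.7] grip 0.0 0.5 t 22.9 j [ 0.   -0.09  1.59 -0.    1.64 -1.4 ]
```

The bar is at about 0.24 rad with the fingers on top. I'll press it home.

```bash
python3 -m handwheel '0 0 0 0.4 0;0 0 0 0.4 0;0 0 0 0.4 0;0 0 0 0 0;0 0 0 0 0';python3 -m handwheel '0 0 0 0.3 0;0 0 0 0 0;0 0 0 0 0';python3 -c "
from h import *
bar()"
```

```text
t: 23.4
ee_pos: [531.1, 34.9, 119.7]
tool_rot: [-0.268, -3.129, 0.0]
wrist_force: [0.3, 0.1, -0.1]
opening: 0.4
grip_force: 0.0
t: 23.7
ee_pos: [531.5, 34.9, 118.8]
tool_rot: [0.268, 3.129, 0.0]
wrist_force: [-2.7, -0.0, 6.9]
opening: 0.9
grip_force: 3.6
bar n 38 dX -10 z 105 dY 14..96 angle 0.07
```

```bash
python3 -m handwheel '0 0 0 0.2 0;0 0 0 0 0;0 0 0 0 0'; python3 -m handwheel '0 0 0 0.2 0;0 0 0 0 0;0 0 0 0 0';python3 -m handwheel '0 0 0 -1 0;0 0 0 -3 0;0 0 0 -5 0;0 0 0 -5 0;0 5 0 -2 0;0 5 0 0 0;0 0 0 0 0;0 0 0 0 0;0 0 0 0 0;0 0 0 0 0'; python3 - <<'E'
from h import *
im=bar()
psi=-0.171; c0,s0=np.cos(psi),np.sin(psi)
X=np.array([c0,s0,0]);Y=np.array([-s0,c0,0]);Z=np.array([0,0,1.]);a=np.pi/6
S=np.array([np.cos(a)*X+np.sin(a)*Z,Y,-np.sin(a)*X+np.cos(a)*Z]); O=np.array([540,25,0.])
im,d,c=grab("side"); P=cloud(d,c); q=((P-O)@S.T); v=im.max(2)
for y0 in(8,78,-62):
    m=(d>0)&(abs(q[...,1]-y0)<22)&(q[...,0]>62)&(q[...,0]<100)&(q[...,2]>50)&(q[...,2]<95)&(v<75)
    k=q[m]; print(y0,len(k),np.median(k,0).round(1),np.percentile(k,[5,95],axis=0).round(1).tolist())
cv2.imwrite("pics/s5.png",cv2.resize(im[145:255,215:315,::-1],(545,600),interpolation=cv2.INTER_CUBIC))
E
```

```text
t: 24.05
ee_pos: [531.6, 34.9, 118.4]
tool_rot: [0.268, 3.128, 0.0]
wrist_force: [-6.5, 0.1, 13.8]
opening: 0.9
grip_force: 7.0
t: 24.35
ee_pos: [531.7, 34.9, 118.1]
tool_rot: [0.267, 3.127, 0.0]
wrist_force: [-8.4, -0.6, 21.1]
opening: 0.4
grip_force: 10.5
t: 25.35
ee_pos: [437.1, 51.1, 271.0]
tool_rot: [-0.268, -3.129, 0.0]
wrist_force: [-0.0, 1.3, 0.6]
opening: 0.3
grip_force: 0.0
bar n 129 dX -11 z 105 dY -93..95 angle 0.07
8 136 [78.3 15.4 76. ] [[64.2, -3.8, 57.2], [81.4, 27.6, 89.9]]
78 152 [79.1 85.3 76.8] [[64.5, 65.1, 56.2], [81.5, 97.1, 89.7]]
-62 128 [ 78.9 -53.5  76.7] [[65.1, -73.5, 57.2], [82.5, -41.9, 90.1]]
```

View pics/s5.png

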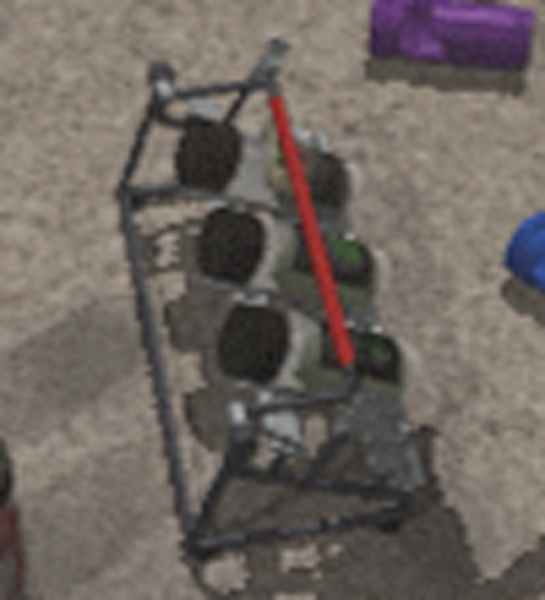

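The bar, from (275,95) to (348,360), lies flat across all three seated jars. It met a hard stop at 21 N and stayed down once the fingers left. The arm is clear, so I'm handing in.

```bash
python3 -c "
from workcell import ticket
print(ticket.job_done())"
```

```text
the job is handed in; nothing more can be done
None
```

Both loose jars are in their cradles, caps uppermost, and the hold-down bar is pressed onto its stop over all three jars; I handed the job in at about 25 s, and the hand-in gave no verdict. The camera read the bar at 0.07 rad against the 0.06 limit, so I judged it shut by the hard stop.

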